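# Empty the carton rack into the carrier and slide it over

### The arm

A 6-joint arm with a two-finger parallel gripper is mounted at the origin on a cart in front of the work surface, level with it; the furniture and walls round the work are solid. World frame = base frame: x ahead of the robot, y to its left, z up, the work surface at z = 0. Lengths are in mm, angles in rad, forces in N, time in s.
With the tool pointing down it reaches from about 350 to 975 mm from the base axis. Payload 7.1 kg.
Tool frame: the origin (TCP) lies between the finger pads; the fingertips stand 19 mm ahead of it and the grasp point (between the pads) is the TCP (ctrl.tcp_to_tips is the distance from the TCP to the fingertips, in mm); z points along the fingers, y is the line along which they close (so a half turn about z gives the same grasp; the last joint's range is limited). The gripper opens to 88 mm and grips with 3 to 60 N. Pads are 20 mm wide; open, the fingers measure 115 mm over their backs; the gripper's body (75 mm by 178 mm) begins 61 mm behind the grasp point.
Start: joints at [-1.226, 0.423, 1.63, -0, 1.089, -0.019], TCP at [222.409, -584.071, 241.675] pointing down, gripper open.
Joint ranges: [-3, 3], [-0.9, 2.11], [0.09, 2.58], [-1.31, 4.45], [0.11, 2.69], [-2.54, 2.54]. Speed limits (rad/s): [2.39, 2.39, 3.01, 3.14, 3.14, 3.14].

### API

Orientations are given as a rotation vector (axis times angle).
In Python, from workcell import status, optics, ctrl gives the robot as it stands. The module is installed in compiled form; this text tells all that it offers.
- The arm moves only by the shell command python3 -m inch 'ROWS'. ROWS is JSON, a list that holds one entry, the list of rows, each a list of 7 numbers: the shift along the tool's x, y, z in mm, then the turn, a rotation vector about the tool's x, y, z in rad, then the opening in per cent of the stroke, from 0 (shut) to 100 (fully open). A call has 1 to 20 rows; each row is the pose to reach, as a shift and turn from the pose commanded when the call began, along the tool's axes at that moment; what a row does not reach only later rows make up. A row lasts 1/10 s, in which the tool goes at most 50 mm and 8.59 degrees, less where a joint would pass 70% of its speed; a pose out of reach is approached as far as the arm can. A call with a gripper value outside its range is refused whole. The fingers move at their own pace and stop on an object; the grip force is fixed at half the most. Time passes only in rows, so rows that repeat a pose let the fingers close. It gives the time, the measured TCP pose, the force, the opening and the grip force at its end, in the units of the state.
- status.get_obs(): the state, without advancing time (a new reading comes with each control period).
- optics.get_image(name): name is "scene" or "top" or "wrist"; returns a dict with "frame" (384x512x3 uint8, red, green, blue), "fx", "fy", "cx", "cy" (pixels), "k1" (the pictures are not rectified: a ray, as slopes to the right and down, at radius r is drawn at 1 + k1 r^2 times it, then the intrinsics apply), "rvec" (rotation vector, rad) and "tvec" (3), from world to camera coordinates, as OpenCV has them; the wrist camera has in their place "hand_eye" (4x4, takes a point from camera to tool coordinates, whose origin is the TCP and whose axes are the flange's). Camera axes: x right, y down, z forward; pixel columns grow to the right and rows downward; lengths in mm; the calibration is good to about 2 mm. A picture is of the moment at which its call begins: read the wrist's pose just before it. There is no depth.
- ctrl.close_job(): hands the job in; it is judged then, once.
The state is a dict: "t": time; "qpos": joint angles; "qvel": joint speeds; "joint_torque": joint torques, N m; "ee_pos": TCP position; "orientation": TCP orientation; "ft_force": force on the tool from outside, world axes, zero at the start; "moment": the same for the moment, N m; "width": finger opening in mm; "grasp_force": force on a finger pad.
Only numpy, scipy, OpenCV 4.12 (cv2) and the standard library are available. Lean on these libraries where they do the work, as an engineer would, in place of code of your own. Each camera call takes 0.05 s, during which the arm holds its last target. There are 200 camera calls.

### The job

Take every carton out of the stock rack and stand it upright, long side up, in a compartment of the wooden carrier, one to a compartment: tip each one forward by its top edge until it leans on the rack's front bar, then grip it by its two broad sides and lift it out; do not pull it straight up. The cartons are thin card, so handle them gently, with a light grip. When all are loaded, slide the carrier along the counter, without lifting it, so that it stands squarely on the paper mat, and leave the other goods where they are.

Things in the scene. Friction and masses are not known exactly. Their poses are not given: they have to be found in the camera images.
- rack: Fixed steel rack, 156 x 204 mm on plan, 111 mm tall. Origin: underside, below the middle of the bays; +x to its back (away from the robot), z up. Four bays centred at y = -75, -25, +25, +75 mm, floor at z = 6 mm, 46 mm wide between 4 mm partitions as tall as the rack (x = -47 to +49 mm). Cartons stand at x = -46 to +46 mm.
- rack_back (a point): Top middle of the rack's back stop (rack frame x = 52, z = 46 mm; 4 mm thick, across all bays). Above it the back of the bays is open, so a fingertip can go down behind a carton's top rear edge and pull it forward.
- rack_lip (a point): Top middle of the 8 mm lip before the bays (rack frame x = -49, z = 14 mm; 4 mm thick), on which a carton's foot pivots as it is tipped forward. As it turns its top rear edge rises as well, so the finger must follow an arc about the lip. It passes its balance point at about 41 degrees and falls the last few degrees onto the bar.
- rack_bar (a point): Middle of the rest bar, 8 mm thick, that runs along y before the bays (rack frame x = -91, z = 44 mm). A carton tipped forward comes to rest leaning on it at about 51 degrees from upright; its upper half then stands clear in front of the partitions.
- carrier: Loose wooden crate, 0.6 kg, 150 (x) x 198 (y) x 55 mm, floor 5 mm thick. Origin: centre of the underside, z up. Three compartments centred at y = -70, 0, +70 mm, each 52 mm wide (y) and 140 mm long (x), between solid partitions 18 mm wide with tops at z = 50 mm; outer walls 4 to 5 mm thick, 55 mm high. Slides on the counter with a few newtons.
- mat: Thin white paper mat lying on the counter, 170 (x) x 218 (y) mm, flat enough to slide over. Origin: its centre, axes along its sides (x along its 170 mm side). The carrier's x side belongs along the mat's x side.
- carton_1: Closed card carton standing on edge: 91 (own x) x 42 (own y) x 105 mm tall (own z), 0.16 kg; may be absent. Origin: centre of its 91 x 42 mm foot. At the start it stands upright in a bay with its axes along the rack's. Crushed if the fingers press on it with over 110 N (both pads added).
- carton_2: Closed card carton standing on edge: 91 (own x) x 42 (own y) x 105 mm tall (own z), 0.16 kg; may be absent. Origin: centre of its 91 x 42 mm foot. At the start it stands upright in a bay with its axes along the rack's. Crushed if the fingers press on it with over 110 N (both pads added).
- carton_3: Closed card carton standing on edge: 91 (own x) x 42 (own y) x 105 mm tall (own z), 0.16 kg; may be absent. Origin: centre of its 91 x 42 mm foot. At the start it stands upright in a bay with its axes along the rack's. Crushed if the fingers press on it with over 110 N (both pads added).
- carton_4: Closed card carton standing on edge: 91 (own x) x 42 (own y) x 105 mm tall (own z), 0.16 kg; may be absent. Origin: centre of its 91 x 42 mm foot. At the start it stands upright in a bay with its axes along the rack's. Crushed if the fingers press on it with over 110 N (both pads added).
- salami: Bystander: wrapped salami, 112 x 188 x 70 mm, behind the work; origin under its centre. Leave it alone.
- drink_1: Bystander: small dark drink carton, 27 x 33 x 57 mm, standing behind the work on the left; origin under its centre. Leave it alone.
- drink_2: Bystander: another such drink carton, 27 x 33 x 57 mm, behind the work on the right; origin under its centre. Leave it alone.

How it is judged (in metres and radians):
On the way:
1. every carton stands in the carrier while the carrier is still off the mat (x of carton_1 in the frame of carrier between -0.03 and 0.03 m and y of carton_1 in the frame of carrier between -0.09 and 0.09 m and z of each of carton_1, carton_2, carton_3, carton_4 in the frame of carrier below 0.02 m and angle between each of carton_1, carton_2, carton_3, carton_4's own z axis and vertical below 0.3 rad and linear speed of each of carton_1, carton_2, carton_3, carton_4 below 0.03 m/s and x of carton_2 in the frame of carrier between -0.03 and 0.03 m and y of carton_2 in the frame of carrier between -0.09 and 0.09 m and x of carton_3 in the frame of carrier between -0.03 and 0.03 m and y of carton_3 in the frame of carrier between -0.09 and 0.09 m and x of carton_4 in the frame of carrier between -0.03 and 0.03 m and y of carton_4 in the frame of carrier between -0.09 and 0.09 m and horizontal distance between carrier and mat above 0.04 m), for 0.2 s.
At the end, for the whole second after the job is handed in: Every carton present stands upright (within 0.3 rad) on the floor of a carrier compartment, the carrier lies flat with its centre within 25 mm of the mat's and its sides within 0.17 rad of the mat's, and all is at rest (x of carton_1 in the frame of carrier between -0.03 and 0.03 m and y of carton_1 in the frame of carrier between -0.09 and 0.09 m and z of each of carton_1, carton_2, carton_3, carton_4 in the frame of carrier below 0.02 m and angle between each of carton_1, carton_2, carton_3, carton_4's own z axis and vertical below 0.3 rad and linear speed of each of carton_1, carton_2, carton_3, carton_4 below 0.03 m/s and x of carton_2 in the frame of carrier between -0.03 and 0.03 m and y of carton_2 in the frame of carrier between -0.09 and 0.09 m and x of carton_3 in the frame of carrier between -0.03 and 0.03 m and y of carton_3 in the frame of carrier between -0.09 and 0.09 m and x of carton_4 in the frame of carrier between -0.03 and 0.03 m and y of carton_4 in the frame of carrier between -0.09 and 0.09 m and horizontal distance between carrier and mat below 0.025 m and angle between the x axis of carrier and the x axis of mat, either way round below 0.17 rad and height (world z) of carrier below 0.008 m and angle between carrier's own z axis and vertical below 0.05 rad and linear speed of carrier below 0.02 m/s); the robot touches nothing.
It fails at once if a carton crushed: the fingers press on it with more than 110 N altogether (contact force between the fingers and carton_1 above 110 N or contact force between the fingers and carton_2 above 110 N or contact force between the fingers and carton_3 above 110 N or contact force between the fingers and carton_4 above 110 N).
It fails at once if a carton drawn straight up out of its bay instead of being tipped ((z of carton_1 in the frame of rack between 0.05 and 0.1 m and x of carton_1 in the frame of rack between -0.025 and 0.04 m and y of carton_1 in the frame of rack between -0.11 and 0.11 m and angle between carton_1's own z axis and vertical below 0.3 rad) or (z of carton_2 in the frame of rack between 0.05 and 0.1 m and x of carton_2 in the frame of rack between -0.025 and 0.04 m and y of carton_2 in the frame of rack between -0.11 and 0.11 m and angle between carton_2's own z axis and vertical below 0.3 rad) or (z of carton_3 in the frame of rack between 0.05 and 0.1 m and x of carton_3 in the frame of rack between -0.025 and 0.04 m and y of carton_3 in the frame of rack between -0.11 and 0.11 m and angle between carton_3's own z axis and vertical below 0.3 rad) or (z of carton_4 in the frame of rack between 0.05 and 0.1 m and x of carton_4 in the frame of rack between -0.025 and 0.04 m and y of carton_4 in the frame of rack between -0.11 and 0.11 m and angle between carton_4's own z axis and vertical below 0.3 rad)).
It fails at once if the carrier lifted off the counter (height (world z) of carrier above 0.03 m).
It fails at once if a bystander (salami, drink cartons) pushed more than 30 mm from its place (distance of any of salami, drink_1, drink_2 from where it was at the start of the episode above 0.03 m).
Of carton_1, carton_2, carton_3, carton_4 only 2 to 3 are there at a start; the rules pass over those that are not, and their reading is None.
At some moment in a run one of carrier may be knocked a few centimetres aside while the robot is not near it.
It also fails if it takes over 210 s, if anything falls off the work surface, if the arm or the gripper's body presses on something with over 40 N, if the wrist force passes 120 N, or if a joint passes its speed limit or range.

## Working session

There is one attempt and no reset: what is moved stays moved. The work goes in short steps, Python scripts to look and compute and a shell command to move; the robot and the scene stay as the last step left them, time stands still between calls to the robot, and variables do not carry over. Pictures are saved under pics/ and viewed, at most 14 in all, crops included, and the job is handed in when it is done.

```bash
mkdir -p pics
cat > h.py <<'E'
import numpy as np, cv2, json
from scipy.spatial.transform import Rotation as R
from workcell import status, optics, ctrl
def K(d): return np.array([[d['fx'],0,d['cx']],[0,d['fy'],d['cy']],[0,0,1.]]), np.array([d['k1'],0,0,0,0.])
def grab(n,f=None):
    o=status.get_obs(); d=optics.get_image(n)
    if n=='wrist':
        T=np.eye(4);T[:3,:3]=R.from_rotvec(o['orientation']).as_matrix();T[:3,3]=o['ee_pos']
        T=T@np.array(d['hand_eye']); Rc=T[:3,:3]; c=T[:3,3]
    else:
        Rw=R.from_rotvec(d['rvec']).as_matrix(); Rc=Rw.T; c=-Rc@np.array(d['tvec'])
    d['Rc']=Rc; d['c']=c
    if f: cv2.imwrite('pics/'+f,cv2.cvtColor(d['frame'],cv2.COLOR_RGB2BGR))
    return d
def ray(d,uv,z):
    k,dist=K(d); p=cv2.undistortPoints(np.array(uv,float).reshape(-1,1,2),k,dist).reshape(-1,2)
    v=np.c_[p,np.ones(len(p))]@d['Rc'].T
    return d['c']+v*((z-d['c'][2])/v[:,2])[:,None]
def proj(d,P):
    k,dist=K(d); rv=cv2.Rodrigues(d['Rc'].T)[0]; return cv2.projectPoints(np.array(P,float).reshape(-1,3),rv,-d['Rc'].T@d['c'],k,dist)[0].reshape(-1,2)
def togo(target,Rt=None):
    "shift (mm) & turn in tool frame from present pose to a world target"
    o=status.get_obs(); A=R.from_rotvec(o['orientation'])
    s=A.inv().apply(np.array(target)-o['ee_pos']); t=(A.inv()*R.from_matrix(Rt)).as_rotvec() if Rt is not None else np.zeros(3)
    print('shift',s.round(1),'turn',t.round(3))
E
python3 - <<'E'
from h import *
o=status.get_obs(); print({k:np.round(v,3) for k,v in o.items()}); print(R.from_rotvec(o['orientation']).as_matrix().round(3))
for n in('scene','top'):
    d=grab(n,n+'0.png'); print(n,d['c'].round(),d['Rc'].round(2).tolist())
print(optics.get_image('wrist')['hand_eye'], ctrl.tcp_to_tips)
E
```

```text
{'t': np.float64(0.0), 'qpos': array([-1.226,  0.424,  1.631,  0.   ,  1.089, -0.019]), 'qvel': array([ 0.001, -0.001, -0.001, -0.   , -0.   ,  0.   ]), 'joint_torque': array([-1.0000e-03, -5.4463e+01, -2.7367e+01,  6.4000e-02,  2.3000e-02,
       -0.0000e+00]), 'ee_pos': array([ 222.238, -583.579,  240.902]), 'orientation': array([-3.088, -0.568,  0.   ]), 'ft_force': array([ 0.068, -0.426, -0.062]), 'moment': array([-0.001,  0.009, -0.04 ]), 'grasp_force': np.float64(0.0), 'width': np.float64(87.696)}
[[ 0.935  0.356 -0.001]
 [ 0.356 -0.935  0.001]
 [ 0.    -0.002 -1.   ]]
scene [  57. -390.  595.] [[0.54, -0.52, 0.66], [-0.84, -0.34, 0.42], [0.0, -0.78, -0.62]]
top [ 457.  -21. 1244.] [[0.0, -0.99, 0.15], [-1.0, -0.01, -0.02], [0.02, -0.15, -0.99]]
[[ 2.12240300e-04 -9.53240468e-01 -3.02212781e-01  8.46494984e+01]
 [ 9.99999564e-01  4.77291261e-04 -8.03186208e-04 -1.95424733e+00]
 [ 9.09873116e-04 -3.02212479e-01  9.53240153e-01 -1.42464372e+02]
 [ 0.00000000e+00  0.00000000e+00  0.00000000e+00  1.00000000e+00]] 19.0
```

View pics/top0.png

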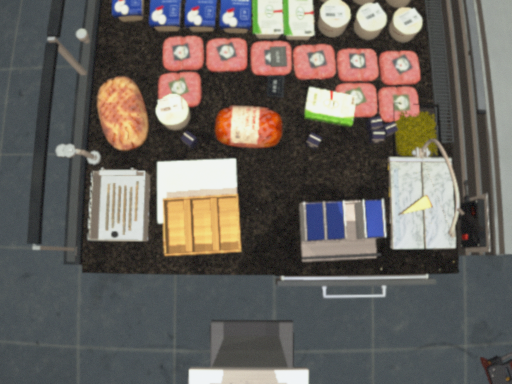

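View pics/scene0.png

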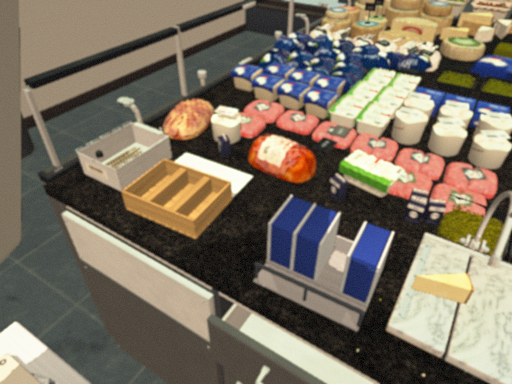

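The top view shows three blue cartons in the rack at about (315,220), (334,220) and (375,218), with the bay near (353,220) empty. The carrier is at (202,225), with the mat behind it at (197,190). Next I'll measure these.

Run:
```python
from h import *
d=grab('top'); hsv=cv2.cvtColor(d['frame'],cv2.COLOR_RGB2HSV)
def comps(m,x0,y0,x1,y1,amin):
    q=np.zeros_like(m); q[y0:y1,x0:x1]=m[y0:y1,x0:x1]
    cs,_=cv2.findContours(q,cv2.RETR_EXTERNAL,cv2.CHAIN_APPROX_NONE)
    return [c for c in cs if cv2.contourArea(c)>amin]
blue=cv2.inRange(hsv,(105,120,40),(130,255,255))
def rep(name,c,z):
    P=ray(d,c.reshape(-1,2)+0.0,z)[:,:2]; (cx,cy),(w,h),a=cv2.minAreaRect((P).astype(np.float32))
    print(name,'c',round(cx,1),round(cy,1),'size',round(w,1),round(h,1),'ang',round(a,1), 'px',c.reshape(-1,2).min(0),c.reshape(-1,2).max(0))
    print(cv2.boxPoints(((cx,cy),(w,h),a)).round().tolist())
for c in comps(blue,295,190,390,250,80): rep('blue',c,111)
wood=cv2.inRange(hsv,(10,80,80),(28,255,255))
for c in comps(wood,155,185,250,265,500): rep('wood',c,55)
white=cv2.inRange(hsv,(0,0,170),(180,50,255))
for c in comps(white,153,150,245,235,500): rep('mat',c,0)
steel=cv2.inRange(hsv,(0,0,70),(180,70,255))
for c in comps(steel,295,190,387,270,300): rep('steel',c,111)
c=d['frame'][185:275,285:400]; cv2.imwrite('pics/crop.png',cv2.cvtColor(cv2.resize(c,None,fx=6,fy=6,interpolation=cv2.INTER_CUBIC),cv2.COLOR_RGB2BGR))
```

```text
blue c 538.9 -164.2 size 87.1 38.0 ang 2.4 px [307 204] [323 239]
[[495.0, -147.0], [496.0, -185.0], [583.0, -181.0], [582.0, -143.0]]
blue c 542.4 -214.3 size 88.9 38.5 ang 2.4 px [327 202] [343 238]
[[497.0, -197.0], [499.0, -235.0], [588.0, -232.0], [586.0, -193.0]]
blue c 547.8 -313.7 size 91.3 39.0 ang 2.5 px [366 200] [382 236]
[[501.0, -296.0], [503.0, -335.0], [594.0, -331.0], [593.0, -292.0]]
wood c 532.6 125.0 size 153.8 205.3 ang 4.0 px [162 193] [241 256]
[[449.0, 222.0], [463.0, 17.0], [617.0, 28.0], [602.0, 233.0]]
mat c 630.2 145.0 size 171.8 219.4 ang 2.6 px [157 159] [236 223]
[[539.0, 251.0], [549.0, 32.0], [721.0, 39.0], [711.0, 258.0]]
steel c 519.3 -235.5 size 151.5 221.3 ang 2.9 px [299 198] [386 262]
[[438.0, -129.0], [449.0, -350.0], [601.0, -342.0], [589.0, -121.0]]
```

View pics/crop.png

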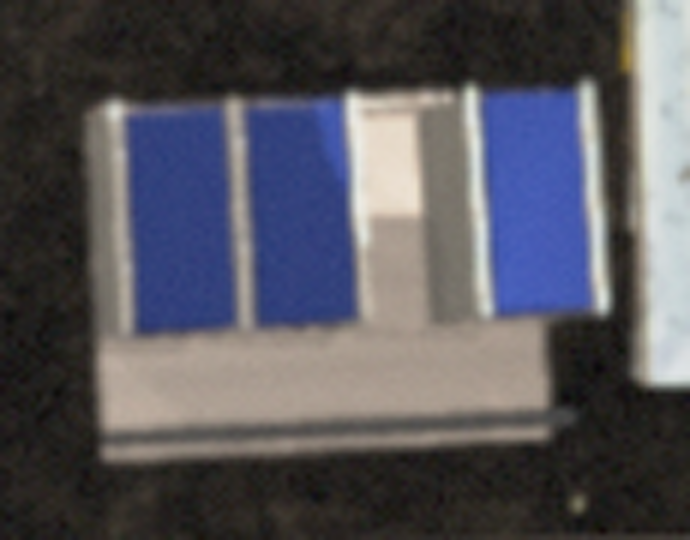

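The crop confirms three cartons, in bays +75, +25 and −75, with the −25 bay empty. The rack is at about (543.5, −239) with yaw 0.05. Next I'll move above and behind the first carton (bay +75) with the gripper shut.

```bash
cat >> h.py <<'E'
RACK=(543.5,-239.,0.05)
def goal(fr,rx,ry,z,tilt=0.):
    "tool at (rx,ry,z) of frame fr, tool x along frame x, tilt>0: fingers point ahead"
    c,s=np.cos(fr[2]),np.sin(fr[2])
    Rt=np.array([[c,s,0],[s,-c,0],[0,0,-1.]])@R.from_rotvec([0,tilt,0]).as_matrix()
    togo([fr[0]+rx*c-ry*s,fr[1]+rx*s+ry*c,z],Rt)
def inframe(fr):
    o=status.get_obs(); c,s=np.cos(fr[2]),np.sin(fr[2]); d=o['ee_pos'][:2]-np.array(fr[:2])
    m=R.from_rotvec(o['orientation']).as_matrix()
    print('t',round(float(o['t']),1),'pos',(np.array([[c,s],[-s,c]])@d).round(1),o['ee_pos'][2].round(1),'toolz',m[:,2].round(2),'F',np.round(o['ft_force'],1),'w',round(float(o['width']),1),'g',round(float(o['grasp_force']),1))
E
python3 - <<'E'
from h import *
goal(RACK,66,75,200)
goal(RACK,0,0,200,0.5)
E
```

```text
shift [ 508.8 -258.8   41.4] turn [-0.001  0.     0.314]
shift [ 422.9 -207.9   41.4] turn [-0.079  0.496  0.307]
```

```bash
python3 -m inch '[[[45,-23,4,0,0,0.03,0],[90,-46,8,0,0,0.06,0],[135,-69,12,0,0,0.09,0],[180,-92,15,0,0,0.12,0],[225,-115,18,0,0,0.15,0],[270,-138,22,0,0,0.18,0],[315,-161,26,0,0,0.21,0],[360,-184,30,0,0,0.24,0],[405,-207,34,0,0,0.27,0],[450,-230,38,0,0,0.3,0],[490,-250,41,0,0,0.314,0],[509,-259,41,0,0,0.314,0],[509,-259,41,0,0,0.314,0],[509,-259,41,0,0,0.314,0]]]'
python3 - <<'E'
from h import *
inframe(RACK); d=grab('wrist','w1.png')
for rx,ry in((46,96),(46,54),(-46,96),(-46,54)):
    c,s=np.cos(.05),np.sin(.05); print(rx,ry,proj(d,[543.5+rx*c-ry*s,-239+rx*s+ry*c,111]).round())
E
```

```text
t: 1.6
ee_pos: [605.6, -160.7, 200.3]
orientation: [3.141, 0.08, -0.002]
ft_force: [-0.7, -1.1, -0.7]
width: 0.6
grasp_force: 0.0
t 1.6 pos [65.9 75.1] 200.3 toolz [-0. -0. -1.] F [-0.7 -1.1 -0.7] w 0.6 g 0.0
46 96 [[236. 227.]]
46 54 [[284. 227.]]
-46 96 [[238. 313.]]
-46 54 [[281. 313.]]
```

View pics/w1.png

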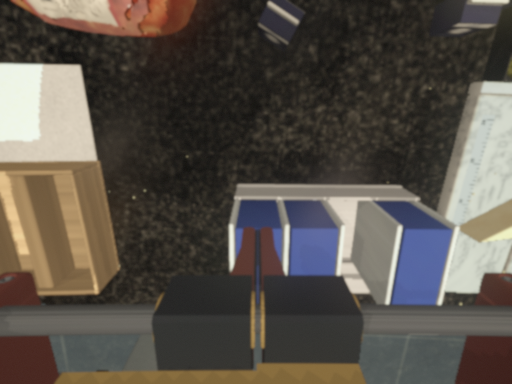

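The wrist view shows the shut fingertips at (262,228), centred on carton 1 (columns 236–284). The blue band down to row 201 is the cartons' rear faces above the back stop. I'll descend behind the carton and creep forward until contact.

```bash
python3 -m inch '[[[0,0,30,0,0,0,0],[0,0,60,0,0,0,0],[0,0,82,0,0,0,0],[0,0,82,0,0,0,0],[-4,0,82,0,0,0,0],[-8,0,82,0,0,0,0],[-9,0,82,0,0,0,0],[-9,0,82,0,0,0,0]]]'; python3 -c "
from h import *
inframe(RACK)"
cat > arc.py <<'E'
import numpy as np
# tip-front contact on rear face 12mm below top edge, about pivot (-47,14)
a=np.arctan2(85,93);r=np.hypot(93,85)
for t in range(0,55,5):
    b=a+np.radians(t);print(t,(r*np.cos(b)-93).round(1),(r*np.sin(b)-85).round(1))
E
python3 arc.py
```

```text
t: 2.45
ee_pos: [597.2, -161.6, 119.9]
orientation: [3.14, 0.078, 0.003]
ft_force: [-0.2, 0.6, -0.6]
width: 0.1
grasp_force: 0.0
t 2.5 pos [57.5 74.6] 119.9 toolz [ 0. -0. -1.] F [-0.2  0.6 -0.6] w 0.1 g 0.0
0 0.0 0.0
5 -7.8 7.8
10 -16.2 14.9
15 -25.2 21.2
20 -34.7 26.7
25 -44.6 31.3
30 -55.0 35.1
35 -65.6 38.0
40 -76.4 39.9
45 -87.3 40.9
50 -98.3 40.9
```

```bash
python3 -m inch '[[[-2,0,0,0,0,0,0],[-5,0,-3,0,0,0,0],[-9,0,-7,0,0,0,0],[-13,0,-11,0,0,0,0],[-17,0,-15,0,0,0,0],[-22,0,-18,0,0,0,0],[-26,0,-21,0,0,0,0],[-31,0,-24,0,0,0,0],[-36,0,-27,0,0,0,0],[-41,0,-29,0,0,0,0]]]'; python3 -c "
from h import *
inframe(RACK);grab('scene','s1.png')"
```

```text
t: 3.45
ee_pos: [555.6, -163.4, 148.0]
orientation: [3.141, 0.078, 0.0]
ft_force: [1.2, 0.5, 0.7]
width: 0.6
grasp_force: 0.6
t 3.5 pos [15.8 74.9] 148.0 toolz [ 0. -0. -1.] F [1.2 0.5 0.7] w 0.6 g 0.6
```

View pics/s1.png

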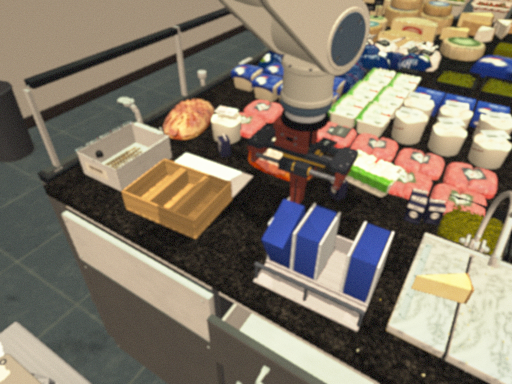

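The leftmost carton in the scene view (285,230) is tipping forward as planned. I'll continue along the arc.

```bash
python3 -m inch '[[[-5,0,-2,0,0,0,0],[-10,0,-4,0,0,0,0],[-15,0,-6,0,0,0,0],[-20,0,-8,0,0,0,0],[-25,0,-9,0,0,0,0],[-30,0,-10,0,0,0,0],[-35,0,-11,0,0,0,0],[-40,0,-12,0,0,0,0],[-45,0,-13,0,0,0,0],[-50,0,-13,0,0,0,0],[-54,0,-13,0,0,0,0],[-54,0,-13,0,0,0,0],[-54,0,-40,0,0,0,0],[-54,0,-80,0,0,0,0],[-54,0,-100,0,0,0,60],[-54,0,-100,0,0,0,75]]]'; python3 -c "
from h import *
inframe(RACK);grab('wrist','w2.png')
goal(RACK,-85,75,220,0.7)"
```

```text
t: 5.1
ee_pos: [504.0, -166.7, 250.7]
orientation: [3.138, 0.078, 0.009]
ft_force: [0.8, 0.2, -0.2]
width: 13.1
grasp_force: 0.0
t 5.1 pos [-35.8  74.2] 250.7 toolz [ 0.01 -0.   -1.  ] F [ 0.8  0.2 -0.2] w 13.1 g 0.0
shift [-48.1  -0.4  28.6] turn [0.001 0.697 0.   ]
```

View pics/w2.png

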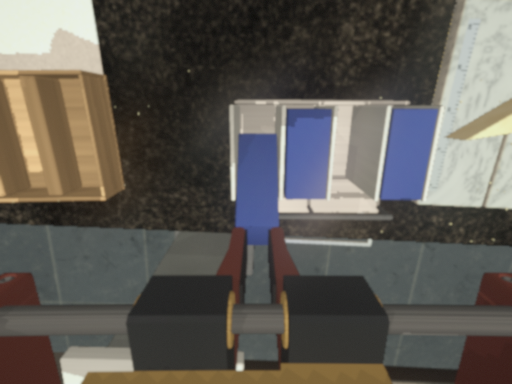

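The carton now leans forward onto the bar, at (257,190) in the picture. I'll tilt the tool 0.7 rad above it and then descend with the fingers straddling it.

```bash
python3 -m inch '[[[-8,0,5,0,0.12,0,75],[-16,0,10,0,0.24,0,75],[-24,0,15,0,0.36,0,75],[-32,0,20,0,0.48,0,75],[-40,0,25,0,0.6,0,75],[-48,0,29,0,0.7,0,75],[-48,0,29,0,0.7,0,75],[-48,0,29,0,0.7,0,75],[-48,0,29,0,0.7,0,75]]]'; python3 -c "
from h import *
inframe(RACK)
goal(RACK,-81,75,100,0.7);print(status.get_obs()['qpos'].round(2))"
```

```text
t: 6.05
ee_pos: [451.6, -168.0, 216.0]
orientation: [-2.936, -0.068, -1.065]
ft_force: [1.2, -0.3, 0.6]
width: 65.8
grasp_force: 0.0
t 6.0 pos [-88.3  75.5] 216.0 toolz [ 0.64  0.03 -0.77] F [ 1.2 -0.3  0.6] w 65.8 g 0.0
shift [-68.8   0.7  93.7] turn [ 0.     0.004 -0.003]
[-0.63  0.15  2.33  1.38  0.42 -0.34]
```

```bash
python3 -m inch '[[[-15,0,20,0,0,0,75],[-30,0,40,0,0,0,75],[-43,0,60,0,0,0,75],[-56,0,77,0,0,0,75],[-64,0,88,0,0,0,75],[-69,0,94,0,0,0,75],[-69,0,94,0,0,0,75],[-69,0,94,0,0,0,75]]]'; python3 -c "
from h import *
inframe(RACK);grab('wrist','w3.png');grab('scene','s3.png')
a=cv2.imread('pics/w3.png');b=cv2.imread('pics/s3.png');cv2.imwrite('pics/ws3.png',np.vstack([a[80:,80:432],cv2.resize(b[150:330,200:400],(352,317))]))
"
```

```text
t: 6.85
ee_pos: [461.0, -167.6, 101.3]
orientation: [-2.934, -0.072, -1.066]
ft_force: [0.3, -0.0, -0.8]
width: 65.9
grasp_force: 0.0
t 6.8 pos [-78.9  75.5] 101.3 toolz [ 0.64  0.03 -0.77] F [ 0.3 -0.  -0.8] w 65.9 g 0.0
```

View pics/ws3.png

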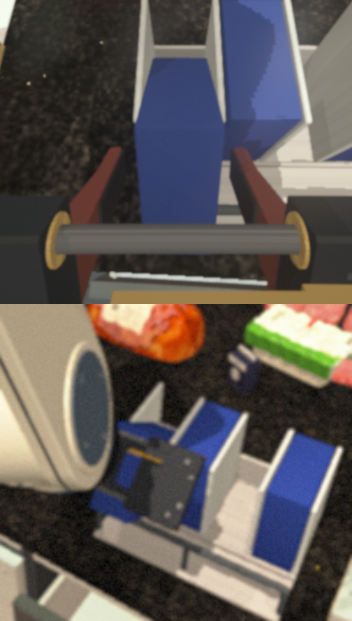

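The fingers straddle the leaning carton and are centred on it. I'll grip, lift a little and check.

```bash
python3 -m inch '[[[0,0,0,0,0,0,40],[0,0,0,0,0,0,20],[0,0,0,0,0,0,10],[0,0,0,0,0,0,10],[0,0,0,0,0,0,10],[0,0,0,0,0,0,10],[3,0,-4,0,0,0,10],[6,0,-8,0,0,0,10],[12,0,-16,0,0,0,10],[16,0,-26,0,0,0,10],[20,0,-38,0,0,0,10],[24,0,-52,0,0,0,10],[28,0,-66,0,0,0,10],[32,0,-80,0,0,0,10],[36,0,-95,0,0,0,10],[40,0,-110,0,0,0,10],[40,0,-110,0,0,0,10]]]'; python3 -c "
from h import *
inframe(RACK)"
```

```text
t: 8.65
ee_pos: [421.5, -170.5, 213.8]
orientation: [-2.936, -0.074, -1.075]
ft_force: [0.8, -0.1, -1.6]
width: 41.7
grasp_force: 30.0
t 8.7 pos [-118.4   74.6] 213.8 toolz [ 0.65  0.03 -0.76] F [ 0.8 -0.1 -1.6] w 41.7 g 30.0
```

```bash
cat >> h.py <<'E'
CAR=(532.6,126.,0.062)
E
python3 -c "
from h import *
goal(CAR,0,70,220,-0.19)"
```

```text
shift [  99.9 -360.6   75.1] turn [ 0.006 -0.892 -0.012]
```

```bash
python3 -m inch '[[[3,-12,0,0,-0.03,0,10],[10,-36,2,0,-0.09,0,10],[17,-60,8,0,-0.15,0,10],[23,-84,14,0,-0.21,0,10],[30,-108,20,0,-0.27,0,10],[37,-132,25,0,-0.33,0,10],[43,-156,30,0,-0.39,0,10],[50,-180,36,0,-0.45,0,10],[57,-204,41,0,-0.51,0,10],[63,-228,46,0,-0.57,0,10],[70,-252,52,0,-0.63,-0.01,10],[77,-276,57,0,-0.69,-0.01,10],[83,-300,62,0,-0.75,-0.01,10],[90,-324,67,0,-0.81,-0.01,10],[95,-342,71,0,-0.86,-0.01,10],[99,-357,74,0.006,-0.892,-0.012,10],[100,-361,75,0.006,-0.892,-0.012,10],[100,-361,75,0.006,-0.892,-0.012,10],[100,-361,75,0.006,-0.892,-0.012,10]]]'; python3 -c "
from h import *
inframe(CAR);grab('wrist','w4.png');d=grab('scene','s4.png')
a=cv2.imread('pics/w4.png');b=cv2.imread('pics/s4.png');cv2.imwrite('pics/ws4.png',np.hstack([a[:,:400],cv2.resize(b[50:280,80:310],(384,384))]))
"
```

```text
t: 10.55
ee_pos: [527.5, 196.3, 218.8]
orientation: [3.122, 0.098, -0.302]
ft_force: [-0.3, -1.6, -2.3]
width: 42.3
grasp_force: 30.0
t 10.6 pos [-0.7 70.4] 218.8 toolz [-0.19 -0.01 -0.98] F [-0.3 -1.6 -2.3] w 42.3 g 30.0
```

View pics/ws4.png

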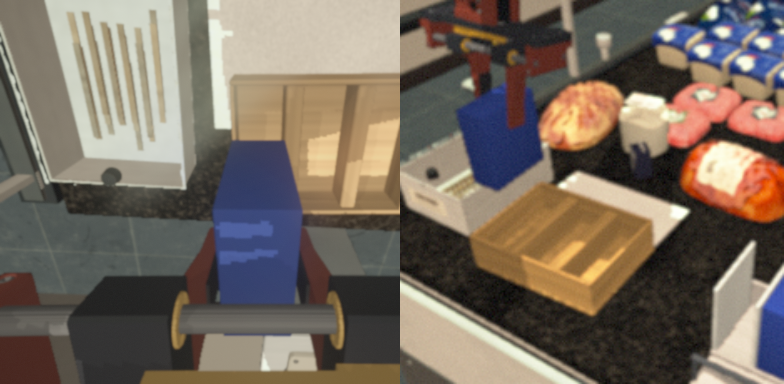

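The carton is upright in the grip, above the left compartment. In the wrist view the carrier's left rear rim corner is at (232,76), and partition tops start near columns 284 and 350. I'll locate the carrier from this view and from a fresh top view.

```bash
cat > car.py <<'E'
from h import *
def carrier(d,z=55,roi=(130,140,260,270)):
    hsv=cv2.cvtColor(d['frame'],cv2.COLOR_RGB2HSV); m=cv2.inRange(hsv,(10,80,80),(28,255,255))
    q=np.zeros_like(m); x0,y0,x1,y1=roi; q[y0:y1,x0:x1]=m[y0:y1,x0:x1]
    c=max(cv2.findContours(q,cv2.RETR_EXTERNAL,cv2.CHAIN_APPROX_NONE)[0],key=cv2.contourArea).reshape(-1,2)
    P=ray(d,c,z)[:,:2].astype(np.float32); (cx,cy),s,a=cv2.minAreaRect(P); print('carrier',round(cx,1),round(cy,1),np.round(s,1),round(a,2))
E
python3 - <<'E'
from car import *
carrier(grab('top'))
d=grab('wrist'); g=cv2.cvtColor(d['frame'],cv2.COLOR_RGB2GRAY)
print(ray(d,[[232,77]],55).round(1),ray(d,[[284,85]],50).round(1))
# expected corners from CAR
c,s=np.cos(CAR[2]),np.sin(CAR[2])
for x,y,z in((75,99,55),(75,-99,55),(70,44,50),(70,26,50),(70,-26,50),(70,-44,50),(-75,-99,55)):
    print(x,y,proj(d,[CAR[0]+x*c-y*s,CAR[1]+x*s+y*c,z]).round(1))
f=d['frame'][60:250,200:512]; cv2.imwrite('pics/w5.png',cv2.cvtColor(cv2.resize(f,None,fx=2.5,fy=2.5),cv2.COLOR_RGB2BGR))
E
```

```text
carrier 533.4 108.1 [153.2 171.5] 4.4
[[604.6 227.5  55. ]] [[600.  177.5  50. ]]
75 99 [[229.9  80.6]]
75 -99 [[441.4  79.7]]
70 44 [[287.4  85.6]]
70 26 [[306.   85.5]]
70 -26 [[360.   85.3]]
70 -44 [[378.8  85.2]]
-75 -99 [[401.6 215. ]]
```

View pics/w5.png

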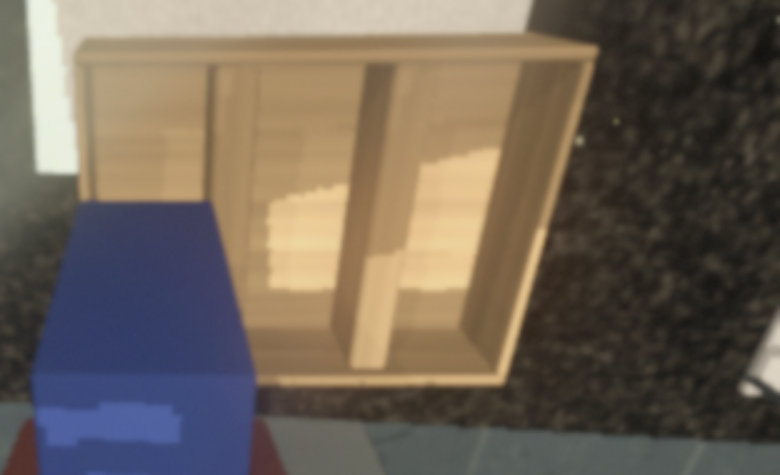

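The carrier corners agree with the estimate to within 1–2 mm, so I'll lower the carton.

```bash
python3 -m inch '[[[4,0,10,0,0,0,10],[9,0,25,0,0,0,10],[13,0,40,0,0,0,10],[17,0,55,0,0,0,10],[20,0,70,0,0,0,10],[22,0,80,0,0,0,10],[24,0,90,0,0,0,10],[26,0,100,0,0,0,10],[27,0,107,0,0,0,10],[28,0,113,0,0,0,10],[28,0,113,0,0,0,10]]]'; python3 -c "
from h import *
inframe(CAR)"
```

```text
t: 11.85
ee_pos: [533.9, 197.2, 102.4]
orientation: [3.122, 0.098, -0.302]
ft_force: [0.3, 0.4, -1.4]
width: 42.0
grasp_force: 30.0
t 11.8 pos [ 5.7 71. ] 102.4 toolz [-0.19 -0.01 -0.98] F [ 0.3  0.4 -1.4] w 42.0 g 30.0
```

```bash
python3 -m inch '[[[0.5,0,2,0,0,0,10],[1,0,4,0,0,0,10],[1,0,6,0,0,0,10],[1.5,0,7,0,0,0,10],[1.5,0,7,0,0,0,10]]]'; python3 -c "
from h import *
inframe(CAR)"
```

```text
t: 12.35
ee_pos: [534.5, 197.3, 97.0]
orientation: [3.122, 0.098, -0.301]
ft_force: [-3.0, -2.3, 9.1]
width: 41.9
grasp_force: 30.0
t 12.3 pos [ 6.4 71.1] 97.0 toolz [-0.19 -0.01 -0.98] F [-3.  -2.3  9.1] w 41.9 g 30.0
```

```bash
python3 -m inch '[[[0,0,0,0,0,0,50],[0,0,0,0,0,0,58],[0,0,0,0,0,0,58],[0,0,0,0,0,0,58],[-2,0,-10,0,0,0,58],[-6,0,-30,0,0,0,58],[-14,0,-70,0,0,0,58],[-20,0,-105,0,0,0,58],[-20,0,-125,0,0,0,58],[-20,0,-125,0,0,0,40]]]'; python3 -c "
from h import *
inframe(CAR); goal(RACK,66,25,200)
goal((533.5,126,.062),6,0,220,-0.19)
grab('wrist','w6.png');b=grab('scene','s6.png')['frame'][110:250,90:290]
cv2.imwrite('pics/s6c.png',cv2.cvtColor(cv2.resize(b,None,fx=3,fy=3),cv2.COLOR_RGB2BGR))"
```

```text
t: 13.35
ee_pos: [540.8, 197.9, 226.2]
orientation: [3.125, 0.098, -0.29]
ft_force: [0.4, 1.2, -0.0]
width: 45.9
grasp_force: 0.0
t 13.3 pos [12.6 71.3] 226.2 toolz [-0.18 -0.01 -0.98] F [ 0.4  1.2 -0. ] w 45.9 g 0.0
shift [ 45.6 412.2  16.3] turn [-0.003  0.185  0.013]
shift [-4.5 71.4  6.9] turn [-0.004 -0.005  0.001]
```

View pics/s6c.png

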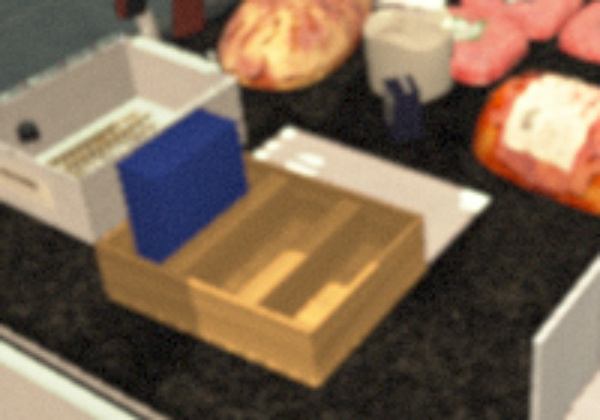

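The first carton stands upright in the left compartment. Next is carton 2, in bay +25.

```bash
python3 -m inch '[[[5,45,0,0,0.02,0,0],[10,90,1,0,0.04,0,0],[15,135,3,0,0.06,0,0],[20,180,5,0,0.08,0,0],[25,225,7,0,0.1,0,0],[30,270,9,0,0.12,0,0],[35,315,11,0,0.14,0,0],[40,360,13,0,0.16,0.01,0],[44,395,15,0,0.18,0.013,0],[46,412,16,-0.003,0.185,0.013,0],[46,412,16,-0.003,0.185,0.013,0],[46,412,16,-0.003,0.185,0.013,0]]]'; python3 -c "
from h import *
inframe(RACK); goal(RACK,66,25,118)"
```

```text
t: 14.65
ee_pos: [605.7, -210.1, 195.8]
orientation: [3.14, 0.078, -0.014]
ft_force: [0.4, 0.4, -0.3]
width: 0.3
grasp_force: 0.0
t 14.7 pos [63.5 25.8] 195.8 toolz [-0.01 -0.   -1.  ] F [ 0.4  0.4 -0.3] w 0.3 g 0.0
shift [ 3.2  0.8 77.8] turn [ 0.     0.009 -0.   ]
```

```bash
python3 -m inch '[[[3,1,30,0,0.009,0,0],[3,1,60,0,0.009,0,0],[3,1,77,0,0.009,0,0],[3,1,77,0,0.009,0,0],[-2,1,77,0,0.009,0,0],[-6,1,77,0,0.009,0,0],[-6,1,77,0,0.009,0,0]]]'; python3 -c "
from h import *
inframe(RACK)"; python3 -m inch '[[[-2,0,0,0,0,0,0],[-5,0,-3,0,0,0,0],[-9,0,-7,0,0,0,0],[-13,0,-11,0,0,0,0],[-17,0,-15,0,0,0,0],[-22,0,-18,0,0,0,0],[-26,0,-21,0,0,0,0],[-31,0,-24,0,0,0,0],[-36,0,-27,0,0,0,0],[-41,0,-29,0,0,0,0],[-46,0,-31,0,0,0,0],[-51,0,-33,0,0,0,0],[-56,0,-35,0,0,0,0],[-61,0,-37,0,0,0,0],[-66,0,-38,0,0,0,0],[-71,0,-39,0,0,0,0],[-76,0,-40,0,0,0,0],[-81,0,-41,0,0,0,0],[-86,0,-42,0,0,0,0],[-91,0,-42,0,0,0,0]]]'; python3 -c "
from h import *
inframe(RACK)"
```

```text
t: 15.35
ee_pos: [599.9, -212.8, 121.2]
orientation: [3.138, 0.078, 0.005]
ft_force: [-0.4, -0.4, -0.6]
width: 0.5
grasp_force: 0.0
t 15.3 pos [57.7 23.4] 121.2 toolz [ 0. -0. -1.] F [-0.4 -0.4 -0.6] w 0.5 g 0.0
t: 17.35
ee_pos: [508.5, -217.2, 161.8]
orientation: [3.139, 0.078, 0.003]
ft_force: [-0.5, -0.0, -0.2]
width: 0.3
grasp_force: 0.0
t 17.4 pos [-33.8  23.6] 161.8 toolz [ 0. -0. -1.] F [-0.5 -0.  -0.2] w 0.3 g 0.0
```

```bash
python3 -m inch '[[[-4,0,0,0,0,0,0],[-6,0,0,0,0,0,0],[-6,0,0,0,0,0,0],[-6,0,-30,0,0,0,0],[-6,0,-70,0,0,0,0],[-8,0,-85,0,0,0,60],[-16,0,-80,0,0.12,0,75],[-24,0,-75,0,0.24,0,75],[-32,0,-70,0,0.36,0,75],[-40,0,-65,0,0.48,0,75],[-47,0,-60,0,0.6,0,75],[-47,0,-60,0,0.7,0,75],[-47,0,-60,0,0.7,0,75],[-47,0,-60,0,0.7,0,75]]]'; python3 -c "
from h import *
inframe(RACK); goal(RACK,-79,25,101,0.7); grab('wrist','w7.png')"
```

```text
t: 18.75
ee_pos: [461.2, -219.6, 221.2]
orientation: [-2.934, -0.072, -1.077]
ft_force: [0.3, 0.5, 0.3]
width: 65.3
grasp_force: 0.0
t 18.8 pos [-81.2  23.5] 221.2 toolz [ 0.65  0.03 -0.76] F [0.3 0.5 0.3] w 65.3 g 0.0
shift [-76.1  -1.7  93.1] turn [ 0.002 -0.004  0.   ]
```

View pics/w7.png

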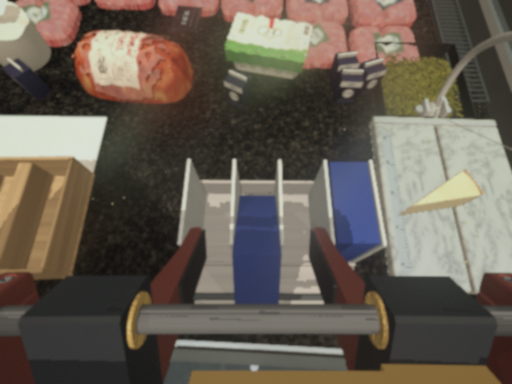

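Carton 2 leans forward at (257,250), centred between the fingers. I'll descend, grip and lift.

```bash
python3 -m inch '[[[-15,0,20,0,0,0,75],[-30,0,38,0,0,0,75],[-46,0,57,0,0,0,75],[-60,0,75,0,0,0,75],[-70,-1,87,0,0,0,75],[-76,-1,93,0,0,0,75],[-76,-1,93,0,0,0,75],[-76,-1,93,0,0,0,75]]]'; python3 -m inch '[[[0,0,0,0,0,0,40],[0,0,0,0,0,0,20],[0,0,0,0,0,0,10],[0,0,0,0,0,0,10],[0,0,0,0,0,0,10],[0,0,0,0,0,0,10],[3,0,-4,0,0,0,10],[6,0,-8,0,0,0,10],[12,0,-16,0,0,0,10],[16,0,-26,0,0,0,10],[20,0,-38,0,0,0,10],[24,0,-52,0,0,0,10],[28,0,-66,0,0,0,10],[32,0,-80,0,0,0,10],[36,0,-95,0,0,0,10],[40,0,-110,0,0,0,10],[40,0,-110,0,0,0,10]]]'; python3 -c "
from h import *
inframe(RACK); goal((533.5,126,.062),6,0,220,-0.19)"
```

```text
t: 19.6
ee_pos: [464.3, -218.5, 101.6]
orientation: [-2.934, -0.075, -1.074]
ft_force: [0.5, -0.8, 1.1]
width: 65.9
grasp_force: 0.0
t: 21.3
ee_pos: [423.1, -220.7, 212.8]
orientation: [-2.936, -0.075, -1.078]
ft_force: [0.6, 0.3, -1.7]
width: 41.8
grasp_force: 30.0
t 21.3 pos [-119.3   24.3] 212.8 toolz [ 0.65  0.03 -0.76] F [ 0.6  0.3 -1.7] w 41.8 g 30.0
shift [ 107.3 -340.8   79.7] turn [ 0.007 -0.893 -0.011]
```

```bash
python3 -m inch '[[[4,-11,2,0,-0.03,0,10],[11,-34,5,0,-0.09,0,10],[18,-57,10,0,-0.15,0,10],[25,-80,16,0,-0.21,0,10],[32,-102,22,0,-0.27,0,10],[40,-125,27,0,-0.33,0,10],[46,-148,32,0,-0.39,0,10],[54,-170,38,0,-0.45,0,10],[61,-193,43,0,-0.51,0,10],[68,-216,49,0,-0.57,0,10],[75,-238,55,0,-0.63,-0.01,10],[83,-260,61,0,-0.69,-0.01,10],[90,-283,66,0,-0.75,-0.01,10],[97,-306,72,0,-0.81,-0.01,10],[102,-324,76,0,-0.86,-0.01,10],[106,-337,79,0.007,-0.893,-0.011,10],[107,-341,80,0.007,-0.893,-0.011,10],[107,-341,80,0.007,-0.893,-0.011,10],[107,-341,80,0.007,-0.893,-0.011,10]]]'; python3 -c "
from h import *
C=(533.5,126,.062)
inframe(C);d=grab('wrist','w8.png')
c,s=np.cos(C[2]),np.sin(C[2])
for x,y,z in((75,99,55),(75,-99,55),(-75,-99,55)): print(x,y,proj(d,[C[0]+x*c-y*s,C[1]+x*s+y*c,z]).round(1))"
```

```text
t: 23.2
ee_pos: [538.8, 126.6, 218.2]
orientation: [3.122, 0.097, -0.3]
ft_force: [-0.1, -0.0, -1.5]
width: 41.6
grasp_force: 30.0
t 23.2 pos [5.3 0.2] 218.2 toolz [-0.19 -0.01 -0.98] F [-0.1 -0.  -1.5] w 41.6 g 30.0
75 99 [[156.3  86.8]]
75 -99 [[365.  87.]]
-75 -99 [[342.  219.3]]
```

View pics/w8.png

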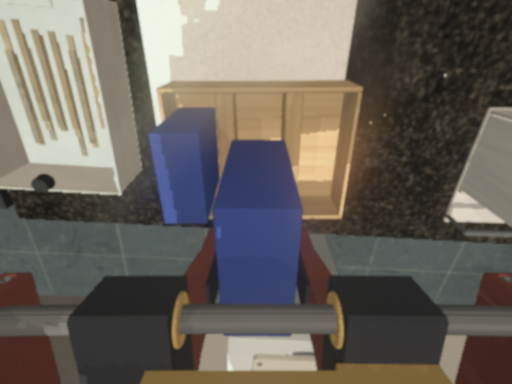

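The carrier is unmoved (rim corners at (160,85), (361,85) and (343,217)), and the second carton is above the middle compartment. I'll lower it.

```bash
python3 -m inch '[[[3,0,12,0,0,0,10],[6,0,28,0,0,0,10],[9,0,45,0,0,0,10],[11,0,60,0,0,0,10],[14,0,74,0,0,0,10],[16,0,85,0,0,0,10],[18,0,95,0,0,0,10],[20,0,104,0,0,0,10],[21,0,110,0,0,0,10],[22,0,114,0,0,0,10],[22.5,0,117,0,0,0,10],[23,0,119,0,0,0,10],[23,0,119,0,0,0,10]]]'; python3 -c "
from h import *
inframe((533.5,126,.062))"
```

```text
t: 24.55
ee_pos: [539.6, 127.2, 97.6]
orientation: [3.122, 0.097, -0.299]
ft_force: [0.2, 0.2, -2.0]
width: 41.8
grasp_force: 30.0
t 24.6 pos [6.2 0.8] 97.6 toolz [-0.19 -0.01 -0.98] F [ 0.2  0.2 -2. ] w 41.8 g 30.0
```

```bash
python3 -m inch '[[[0,0,1.5,0,0,0,10],[0.5,0,3,0,0,0,10],[0.5,0,3,0,0,0,10]]]'; python3 -c "
from h import *
inframe((533.5,126,.062))"
```

```text
t: 24.85
ee_pos: [539.8, 127.1, 96.6]
orientation: [3.122, 0.097, -0.299]
ft_force: [-3.8, -2.4, 15.4]
width: 42.0
grasp_force: 30.0
t 24.9 pos [6.3 0.7] 96.6 toolz [-0.19 -0.01 -0.98] F [-3.8 -2.4 15.4] w 42.0 g 30.0
```

Contact with the floor, so I'll release and retreat, then go to carton 3 in bay −75.

```bash
python3 -m inch '[[[0,0,-1,0,0,0,50],[0,0,-1,0,0,0,57],[0,0,-1,0,0,0,57],[0,0,-1,0,0,0,57],[-2,0,-10,0,0,0,57],[-6,0,-30,0,0,0,57],[-14,0,-70,0,0,0,57],[-20,0,-105,0,0,0,57],[-20,0,-125,0,0,0,57],[-20,0,-125,0,0,0,40]]]'; python3 -c "
from h import *
inframe(CAR); goal(RACK,66,-75,200)
grab('scene','s9.png')"
```

```text
t: 25.85
ee_pos: [545.7, 127.6, 224.6]
orientation: [3.124, 0.097, -0.289]
ft_force: [0.3, 0.2, -0.1]
width: 45.4
grasp_force: 0.0
t 25.9 pos [13.2  0.8] 224.6 toolz [-0.18 -0.01 -0.98] F [ 0.3  0.2 -0.1] w 45.4 g 0.0
shift [ 43.8 441.6  15.4] turn [-0.002  0.184  0.012]
```

```bash
python3 -m inch '[[[5,47,0,0,0.02,0,0],[10,94,1,0,0.04,0,0],[15,141,3,0,0.06,0,0],[20,188,5,0,0.08,0,0],[25,235,7,0,0.1,0,0],[29,282,9,0,0.12,0,0],[33,329,11,0,0.14,0,0],[38,376,13,0,0.16,0.01,0],[42,420,15,0,0.18,0.012,0],[45,441,15,-0.002,0.19,0.012,0],[45,441,15,-0.002,0.19,0.012,0],[45,441,15,-0.002,0.19,0.012,0]]]'; python3 -c "
from h import *
inframe(RACK); goal(RACK,66,-75,119)"
```

```text
t: 27.1
ee_pos: [611.3, -309.4, 195.4]
orientation: [-3.14, -0.078, 0.005]
ft_force: [-0.2, 0.1, -0.3]
width: 0.5
grasp_force: 0.0
t 27.1 pos [ 64.2 -73.7] 195.4 toolz [-0.  0. -1.] F [-0.2  0.1 -0.3] w 0.5 g 0.0
shift [ 2.   1.4 76.4] turn [-0.001  0.003 -0.   ]
```

```bash
python3 -m inch '[[[2,1,30,0,0,0,0],[2,1,60,0,0,0,0],[2,1,76,0,0,0,0],[2,1,76,0,0,0,0],[-3,1,76,0,0,0,0],[-7,1,76,0,0,0,0],[-7,1,76,0,0,0,0]]]'; python3 -c "
from h import *
inframe(RACK)"; python3 -m inch '[[[-2,0,0,0,0,0,0],[-5,0,-3,0,0,0,0],[-9,0,-7,0,0,0,0],[-13,0,-11,0,0,0,0],[-17,0,-15,0,0,0,0],[-22,0,-18,0,0,0,0],[-26,0,-21,0,0,0,0],[-31,0,-24,0,0,0,0],[-36,0,-27,0,0,0,0],[-41,0,-29,0,0,0,0],[-46,0,-31,0,0,0,0],[-51,0,-33,0,0,0,0],[-56,0,-35,0,0,0,0],[-61,0,-37,0,0,0,0],[-66,0,-38,0,0,0,0],[-71,0,-39,0,0,0,0],[-76,0,-40,0,0,0,0],[-81,0,-41,0,0,0,0],[-86,0,-42,0,0,0,0],[-91,0,-42,0,0,0,0]]]'; python3 -m inch '[[[-4,0,0,0,0,0,0],[-6,0,0,0,0,0,0],[-6,0,0,0,0,0,0],[-6,0,-30,0,0,0,0],[-6,0,-70,0,0,0,0],[-8,0,-85,0,0,0,60],[-16,0,-80,0,0.12,0,75],[-24,0,-75,0,0.24,0,75],[-32,0,-70,0,0.36,0,75],[-40,0,-65,0,0.48,0,75],[-47,0,-60,0,0.6,0,75],[-47,0,-60,0,0.7,0,75],[-47,0,-60,0,0.7,0,75],[-47,0,-60,0,0.7,0,75]]]'; python3 -c "
from h import *
inframe(RACK); goal(RACK,-79,-75,101,0.7); grab('wrist','w10.png')
a=cv2.imread('pics/w10.png')[100:];b=cv2.imread('pics/s9.png')[80:300,60:300]
cv2.imwrite('pics/ws10.png',np.hstack([a,cv2.resize(b,(284,284))]))"
```

```text
t: 27.8
ee_pos: [605.1, -312.1, 122.3]
orientation: [3.139, 0.078, 0.001]
ft_force: [0.0, -1.2, 0.1]
width: 0.5
grasp_force: 0.0
t 27.8 pos [ 57.9 -76. ] 122.3 toolz [ 0. -0. -1.] F [ 0.  -1.2  0.1] w 0.5 g 0.0
t: 29.8
ee_pos: [513.9, -316.4, 163.0]
orientation: [3.14, 0.079, -0.001]
ft_force: [-1.0, -0.0, -0.3]
width: 0.7
grasp_force: 0.0
t: 31.2
ee_pos: [465.5, -318.2, 221.2]
orientation: [-2.935, -0.069, -1.067]
ft_force: [-0.7, -0.3, 0.2]
width: 65.0
grasp_force: 0.0
t 31.2 pos [-81.8 -75.2] 221.2 toolz [ 0.64  0.03 -0.77] F [-0.7 -0.3  0.2] w 65.0 g 0.0
shift [-75.   0.  94.] turn [ 0.     0.003 -0.003]
```

View pics/ws10.png

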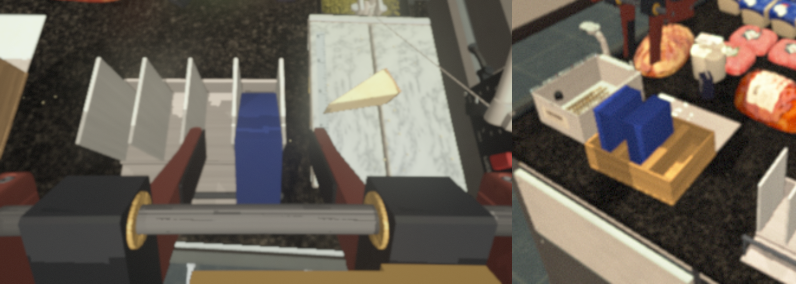

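Carton 3 leans forward at (260,150), centred between the fingers. The scene crop shows two cartons standing in the carrier.

```bash
python3 -m inch '[[[-15,0,20,0,0,0,75],[-30,0,38,0,0,0,75],[-46,0,57,0,0,0,75],[-60,0,75,0,0,0,75],[-70,0,87,0,0,0,75],[-75,0,94,0,0,0,75],[-75,0,94,0,0,0,75],[-75,0,94,0,0,0,75]]]'; python3 -m inch '[[[0,0,0,0,0,0,40],[0,0,0,0,0,0,20],[0,0,0,0,0,0,10],[0,0,0,0,0,0,10],[0,0,0,0,0,0,10],[0,0,0,0,0,0,10],[3,0,-4,0,0,0,10],[6,0,-8,0,0,0,10],[12,0,-16,0,0,0,10],[16,0,-26,0,0,0,10],[20,0,-38,0,0,0,10],[24,0,-52,0,0,0,10],[28,0,-66,0,0,0,10],[32,0,-80,0,0,0,10],[36,0,-95,0,0,0,10],[40,0,-110,0,0,0,10],[40,0,-110,0,0,0,10]]]'; python3 -c "
from h import *
inframe(RACK); goal((533.5,126,.062),6,-70,220,-0.19)"
```

```text
t: 32.05
ee_pos: [471.1, -318.5, 102.9]
orientation: [-2.935, -0.076, -1.069]
ft_force: [-0.3, 0.2, -0.2]
width: 65.7
grasp_force: 0.0
t: 33.75
ee_pos: [430.1, -321.0, 214.2]
orientation: [-2.937, -0.075, -1.072]
ft_force: [-0.6, 0.8, -1.6]
width: 41.8
grasp_force: 30.0
t 33.8 pos [-117.4  -76.2] 214.2 toolz [ 0.64  0.03 -0.76] F [-0.6  0.8 -1.6] w 41.8 g 30.0
shift [ 105.7 -371.4   79.9] turn [ 0.007 -0.89  -0.012]
```

```bash
python3 -m inch '[[[10,0,-12,0,0,0,10],[21,0,-25,0,0,0,10],[36,-11,-36,0,-0.03,0,10],[43,-35,-33,0,-0.09,0,10],[50,-60,-28,0,-0.15,0,10],[57,-84,-22,0,-0.21,0,10],[64,-108,-16,0,-0.27,0,10],[72,-133,-11,0,-0.33,0,10],[78,-158,-6,0,-0.39,0,10],[86,-183,0,0,-0.45,0,10],[93,-208,5,0,-0.51,0,10],[98,-233,12,0,-0.57,0,10],[100,-258,20,0,-0.63,-0.01,10],[102,-283,31,0,-0.69,-0.01,10],[104,-308,42,0,-0.75,-0.01,10],[105,-333,56,0,-0.81,-0.01,10],[106,-352,70,0,-0.86,-0.01,10],[106,-367,80,0.007,-0.89,-0.012,10],[106,-371,80,0.007,-0.89,-0.012,10],[106,-371,80,0.007,-0.89,-0.012,10]]]'; python3 -c "
from h import *
C=(533.5,126,.062)
inframe(C);goal(C,6,-70,97.5,-.19);d=grab('wrist','w11.png')
c,s=np.cos(C[2]),np.sin(C[2])
for x,y,z in((75,99,55),(75,-99,55),(-75,-99,55)): print(x,y,proj(d,[C[0]+x*c-y*s,C[1]+x*s+y*c,z]).round(1))"
```

```text
t: 35.75
ee_pos: [543.6, 57.3, 218.3]
orientation: [3.122, 0.101, -0.302]
ft_force: [0.2, -0.7, -1.2]
width: 42.0
grasp_force: 30.0
t 35.8 pos [  5.8 -69.2] 218.3 toolz [-0.19 -0.01 -0.98] F [ 0.2 -0.7 -1.2] w 42.0 g 30.0
shift [ 23.3   1.2 118.6] turn [-0.003  0.002  0.003]
75 99 [[82.7 86.1]]
75 -99 [[291.9  87.7]]
-75 -99 [[284.2 219.4]]
```

View pics/w11.png

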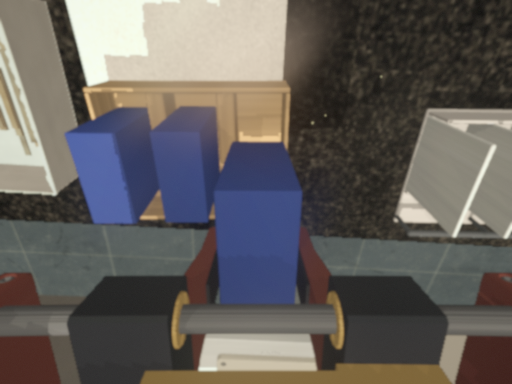

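The carrier is still in place (corners at (87,86) and (289,86)), and the third carton is above the right compartment. I'll lower it.

```bash
python3 -m inch '[[[3,0,12,0,0,0,10],[6,1,28,0,0,0,10],[9,1,45,0,0,0,10],[11,1,60,0,0,0,10],[14,1,74,0,0,0,10],[16,1,85,0,0,0,10],[18,1,95,0,0,0,10],[20,1,104,0,0,0,10],[21,1,110,0,0,0,10],[22,1,114,0,0,0,10],[22.5,1,117,0,0,0,10],[23,1,119,0,0,0,10],[23,1,119.5,0,0,0,10],[23,1,120,0,0,0,10]]]'; python3 -c "
from h import *
inframe((533.5,126,.062))"
```

```text
t: 37.2
ee_pos: [543.8, 56.0, 100.5]
orientation: [3.122, 0.099, -0.301]
ft_force: [-9.8, -0.6, 32.2]
width: 41.5
grasp_force: 30.0
t 37.2 pos [  5.9 -70.5] 100.5 toolz [-0.19 -0.01 -0.98] F [-9.8 -0.6 32.2] w 41.5 g 30.0
```

```bash
python3 -m inch '[[[0,0,-2,0,0,0,10],[0,0,-3,0,0,0,10],[0,0,-3,0,0,0,10]]]'; python3 -c "
from h import *
inframe((533.5,126,.062))"; python3 -m inch '[[[0,0,0,0,0,0,50],[0,0,0,0,0,0,57],[0,0,0,0,0,0,57],[0,0,0,0,0,0,57],[-2,0,-10,0,0,0,57],[-6,0,-30,0,0,0,57],[-14,0,-70,0,0,0,57],[-20,0,-105,0,0,0,57],[-20,0,-125,0,0,0,57],[-20,0,-125,0,0,0,57]]]'; python3 -m inch '[[[-20,0,-45,0,0,0,90],[-60,0,-45,0,0,0,100],[-110,0,-45,0,0,0,100],[-150,0,-40,0,0,0,100],[-150,0,-40,0,0,0,100]]]'
python3 - <<'E'
from car import *
inframe((533.5,126,.062)); carrier(grab('top','t12.png')); d=grab('wrist','w12.png'); b=grab('scene','s12.png')
cv2.imwrite('pics/ws12.png',np.hstack([cv2.imread('pics/w12.png')[:,60:400],cv2.resize(cv2.imread('pics/s12.png')[90:270,60:270],(448,384))]))
E
```

```text
t: 37.5
ee_pos: [545.1, 56.2, 100.6]
orientation: [3.123, 0.099, -0.297]
ft_force: [-0.6, 0.8, 6.7]
width: 41.7
grasp_force: 30.0
t 37.5 pos [  7.3 -70.4] 100.6 toolz [-0.19 -0.01 -0.98] F [-0.6  0.8  6.7] w 41.7 g 30.0
t: 38.5
ee_pos: [550.9, 56.1, 230.3]
orientation: [3.124, 0.099, -0.288]
ft_force: [0.2, -0.1, -0.0]
width: 50.2
grasp_force: 0.0
t: 39.0
ee_pos: [404.2, 46.6, 293.6]
orientation: [3.122, 0.099, -0.305]
ft_force: [0.6, 0.2, 0.1]
width: 86.1
grasp_force: 0.0
t 39.0 pos [-134.   -71.2] 293.6 toolz [-0.19 -0.01 -0.98] F [0.6 0.2 0.1] w 86.1 g 0.0
carrier 573.2 124.6 [ 72.8 197.8] 3.99
```

View pics/ws12.png

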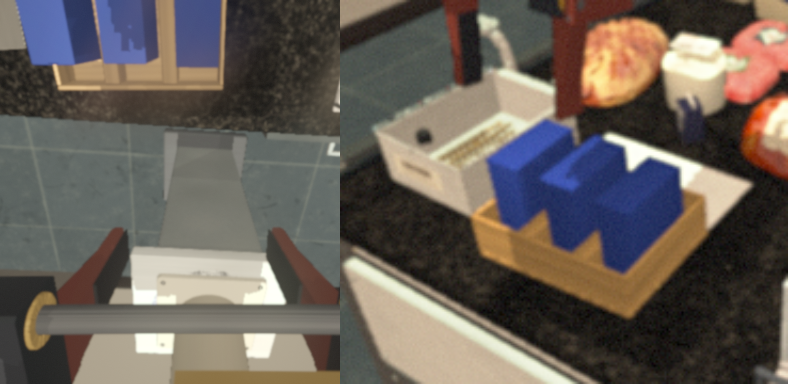

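All three cartons stand in their compartments. The carrier's front rim is at about (115,90)–(282,87) in the full wrist frame. I'll check its position, then push it from the front with the open fingers.

Run:
```python
from h import *
d=grab('wrist')
print(ray(d,[[115,90],[282,87]],55).round(1))
C=(533.5,126,.062); goal(C,-112,0,130,0.15); goal(C,-112,0,47,0.15)
```

```text
[[454.1 224.9  55. ]
 [471.   24.3  55. ]]
shift [ 46.8 -70.7 158.3] turn [-0.003  0.341  0.001]
shift [ 62.5 -70.5 239.8] turn [-0.003  0.341  0.001]
```

```bash
python3 -m inch '[[[8,-12,26,0,0.06,0,100],[16,-24,53,0,0.12,0,100],[24,-36,80,0,0.18,0,100],[32,-48,107,0,0.24,0,100],[40,-60,134,0,0.3,0,100],[47,-71,158,-0.003,0.341,0.001,100],[52,-71,186,-0.003,0.341,0.001,100],[57,-71,213,-0.003,0.341,0.001,100],[62,-71,239,-0.003,0.341,0.001,100],[62,-71,239,-0.003,0.341,0.001,100],[62,-71,239,-0.003,0.341,0.001,100]]]'; python3 -c "
from h import *
inframe((535,127.5,.065)); MAT=(630.2,145,.046);inframe(MAT)
goal(MAT,-87.7,0,47,0.15)"
```

```text
t: 40.3
ee_pos: [420.5, 119.5, 47.4]
orientation: [-3.128, -0.097, -0.232]
ft_force: [-0.2, -0.3, -0.6]
width: 87.7
grasp_force: 0.0
t 40.3 pos [-114.7   -0.5] 47.4 toolz [ 0.15  0.01 -0.99] F [-0.2 -0.3 -0.6] w 87.7 g 0.0
t 40.3 pos [-210.6  -15.8] 47.4 toolz [ 0.15  0.01 -0.99] F [-0.2 -0.3 -0.6] w 87.7 g 0.0
shift [121.8 -13.8  18.6] turn [-0.002  0.002  0.016]
```

```bash
python3 -m inch '[[[8,0,1,0,0,0,100],[16,0,2.5,0,0,0,100],[21,0,3,0,0,0,100],[25,0,4,0,0,0,100],[29,-0.5,4.5,0,0,0,100],[34,-1,5,0,0,0,100],[39,-2,6,0,0,0,100],[44,-3,7,0,0,0,100],[50,-4,7.5,0,0,0.005,100],[56,-5,8.5,0,0,0.005,100],[62,-6,9.5,0,0,0.005,100],[68,-7,10.5,0,0,0.008,100],[74,-8,11,0,0,0.008,100],[80,-9,12,0,0,0.01,100]]]'; python3 -c "
from h import *
MAT=(630.2,145,.046);inframe(MAT);goal(MAT,-87.7,0,47,0.15)"
```

```text
t: 41.7
ee_pos: [500.9, 133.6, 48.2]
orientation: [-3.127, -0.081, -0.235]
ft_force: [-5.7, -0.8, -1.6]
width: 87.7
grasp_force: 2.2
t 41.7 pos [-129.7   -5.4] 48.2 toolz [ 0.15  0.01 -0.99] F [-5.7 -0.8 -1.6] w 87.7 g 2.2
shift [41.4 -5.2  7.4] turn [-0.002  0.     0.006]
```

Pushing with about 6 N. I'll finish the slide, then back off and check.

```bash
python3 -m inch '[[[5,-0.5,1,0,0,0,100],[11,-1.5,2,0,0,0,100],[17,-2,3,0,0,0,100],[23,-3,4,0,0,0.005,100],[29,-4,5,0,0,0.005,100],[34,-4.5,6,0,0,0.005,100],[38,-5,7,0,0,0.005,100],[40,-5,7.2,0,0,0.005,100],[41,-5,7.4,0,0,0.005,100],[41,-5,7.4,0,0,0.005,100],[35,-5,6,0,0,0.005,100],[15,-5,2,0,0,0,100],[0,-5,-30,0,0,0,100],[-10,-5,-80,0,0,0,100],[-20,-5,-130,0,0,0,100],[-60,-5,-150,0,0,0,100],[-100,-5,-160,0,0,0,100],[-100,-5,-160,0,0,0,100]]]'
python3 - <<'E'
from h import *
inframe((630.2,145,.046))
d=grab('top','t13.png'); hsv=cv2.cvtColor(d['frame'],cv2.COLOR_RGB2HSV)
def rep(n,m,z,roi,amin=60):
    q=np.zeros_like(m); x0,y0,x1,y1=roi; q[y0:y1,x0:x1]=m[y0:y1,x0:x1]
    for c in cv2.findContours(q,cv2.RETR_EXTERNAL,cv2.CHAIN_APPROX_NONE)[0]:
        if cv2.contourArea(c)>amin:
            P=ray(d,c.reshape(-1,2),z)[:,:2].astype(np.float32); r=cv2.minAreaRect(P); print(n,np.round(r[0],1),np.round(r[1],1),round(r[2],1))
rep('blue',cv2.inRange(hsv,(105,120,40),(130,255,255)),110,(150,145,250,265))
rep('wood',cv2.inRange(hsv,(10,80,80),(28,255,255)),55,(152,148,250,265))
rep('white',cv2.inRange(hsv,(0,0,150),(180,60,255)),0,(150,148,250,235))
# wrist: wood front corners
w=grab('wrist','w13.png'); h=cv2.cvtColor(w['frame'],cv2.COLOR_RGB2HSV); m=cv2.inRange(h,(10,70,80),(28,255,255)); m[230:]=0
q=[c for c in cv2.findContours(m,cv2.RETR_EXTERNAL,cv2.CHAIN_APPROX_NONE)[0] if cv2.contourArea(c)>150]
for c in q: P=ray(w,c.reshape(-1,2),55)[:,:2].astype(np.float32); r=cv2.minAreaRect(P); print('wr',np.round(r[0],1),np.round(r[1],1),round(r[2],1),P.min(0),P.max(0))
E
```

```text
t: 43.5
ee_pos: [374.2, 131.4, 192.3]
orientation: [-3.126, -0.083, -0.237]
ft_force: [-0.2, 0.3, 0.3]
width: 87.7
grasp_force: 0.0
t 43.5 pos [-256.4   -1.8] 192.3 toolz [ 0.15  0.01 -0.99] F [-0.2  0.3  0.3] w 87.7 g 0.0
blue [626.9 208.7] [95.2 53.5] 1.9
blue [630.2  71.6] [93.9 40.1] 1.2
blue [629.9 139.3] [94.4 45.3] 1.7
wood [631.4 143.8] [155.9 202.5] 2.4
white [630.  144.5] [171.7 221.4] 3.0
wr [556.9 141.8] [ 37.7 200.3] 2.8 [535.1898    42.091866] [580.2755  242.27484]
wr [546.  314.8] [38.4  5.2] 1.1 [526.8752  311.96167] [565.29865 317.61383]
```

The carrier measures 2 mm from the mat's centre and 0.6° off its sides, and the cartons are centred in their compartments. I'll hand in.

```bash
python3 -c "
from workcell import ctrl
print(ctrl.close_job())"
```

```text
the job is handed in; nothing more can be done
None
```

The job is handed in: all three cartons stand in the carrier, which slid onto the mat and measured about 2 mm and 0.6° off square from the top camera; no verdict came back, and I viewed 15 pictures, one over the limit of 14.

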